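# Pin the focus barrel and tighten its lock ring

### The arm

A 6-joint arm with a two-finger parallel gripper is mounted at the origin on a cart in front of the work surface, level with it; the furniture and walls round the work are solid. World frame = base frame: x ahead of the robot, y to its left, z up, the work surface at z = 0. Lengths are in mm, angles in rad, forces in N, time in s.
With the tool pointing down it reaches from about 350 to 925 mm from the base axis. Payload 6.4 kg.
Tool frame: the origin (TCP) lies between the finger pads; the fingertips stand 25 mm ahead of it and the grasp point (between the pads) lies 6 mm ahead of it; z points along the fingers, y is the line along which they close (so a half turn about z gives the same grasp; the last joint's range is limited). The gripper opens to 94 mm and grips with 3 to 60 N. Pads are 16 mm wide; open, the fingers measure 119 mm over their backs; the gripper's body (75 mm by 177 mm) begins 78 mm behind the grasp point.
Start: joints at [-1.483, 0.245, 1.558, -0, 1.339, -0.174], TCP at [168.237, -627.862, 230.455] pointing down, gripper open.
Joint ranges: [-3.13, 3.13], [-1.02, 2.26], [0.13, 2.54], [-0.95, 4.09], [0.21, 2.88], [-2.74, 2.74]. Speed limits (rad/s): [2.57, 2.57, 3.14, 3.14, 3.14, 3.14].

### API

Orientations are given as a 3x3 rotation matrix whose columns are the frame's x, y, z axes.
In Python, from station import r gives the robot as it stands.
- The arm moves only by the tool carry_out, never from a script. Its argument "increments" is a list that holds one entry, the list of rows, each a list of 6 numbers: the shift along the world's x, y, z in mm, then the turn, a rotation vector about the world's x, y, z in degrees. In form: [[[tx, ty, tz, rx, ry, rz], ...]]. A call has 1 to 5 rows; each row shifts and turns the commanded pose from where the row before left it; what a row does not reach is not made up. A row lasts 1/8 s, in which the tool goes at most 62.5 mm and 10.7 degrees, less where a joint would pass 70% of its speed; a pose out of reach is approached as far as the arm can. A call with a gripper value outside its range is refused whole. "grip" is the closure, from 0 (fully open) to 1 (shut), set as the call begins (left out, the last holds). The fingers move at their own pace and stop on an object; "grip_force" is the grip in N (left out, the last holds). Time passes only in rows, so rows that do not move let the fingers close. It gives the time, the measured TCP pose, the force, the opening and the grip force at its end, in the units of the state.
- r.sense(): the state, without advancing time (a new reading comes with each control period).
- r.get_image(name): name is "side" or "top"; returns a dict with "pixels" (384x512x3 uint8, blue, green, red), "fx", "fy", "cx", "cy" (pixels), "rvec" (rotation vector, rad) and "tvec" (3), from world to camera coordinates, as OpenCV has them. Camera axes: x right, y down, z forward; pixel columns grow to the right and rows downward; lengths in mm; the calibration is good to about 2 mm. A picture is of the moment at which its call begins. There is no depth.
- r.finish_job(): hands the job in; it is judged then, once.
Trained networks look in the newest picture that a camera, given by its name, has taken for a name from the list of things; names that differ only in an ending like _2 or _b are one class to them, and where a whole thing is asked for, a point or a joint stands for the part that bears it (a point fixed in the world has none). Each returns a list of dicts, best first, with "score" (0 to 1); they miss things now and then, are a little off and sometimes report something else, mostly with a low value. They report only what shows in the picture. A call takes as long as a camera call. They do not tell look-alikes from the thing itself.
- r.look_for(target, camera): "extent" ([left, top, right, bottom] in pixels, round what is visible of it).
The state is a dict: "t": time; "joints": joint angles; "joint_velocities": joint speeds; "tau": joint torques, N m; "position": TCP position; "tcp_rot": TCP orientation; "contact_force": force on the tool from outside, world axes, zero at the start; "ft_torque": the same for the moment, N m; "opening": finger opening in mm; "grasp_force": force on a finger pad.
Only numpy, scipy, OpenCV 4.12 (cv2) and the standard library are available. Lean on these libraries where they do the work, as an engineer would, in place of code of your own. Each camera call takes 0.05 s, during which the arm holds its last target. There are 200 camera calls.

### The job

Lock the focus of the inspection lens on the fixture: put the red-headed holding pin through the fork of the yellow focus arm, fully down into the socket below, so that the barrel cannot turn. Then turn the knurled lock ring clockwise (seen from above) until it pulls up, tighten it to about 1.2 Nm and no harder, without ever letting the barrel swing off its setting. Leave the pin in, and do not disturb the oil bottle, screw box and gear standing around.

Things in the scene. Friction and masses are not known exactly. Their poses are not given: they have to be found in the camera images.
- housing: The fixed focusing fixture: grey base plate 104 x 186 x 12 mm with an upright lens in a dark round housing. Origin on the vertical lens axis at bench level, y towards the socket block and along the focus arm; the plate spans x -52..52, y -56..130 mm. The black barrel (42 mm across at the top) ends 108 mm above the bench.
- ring_centre (a point): Centre of the knurled aluminium lock ring, on the lens axis, 74 mm above the bench: the height to grip it. The ring is 60 mm in diameter and 24 mm tall (62 to 86 mm above the bench). Clockwise from above tightens; 1.2 Nm is wanted (loose under about 0.9, damaged over about 1.7). Below it are a collar 55 mm across and the yellow arm, whose top is 44 mm above the bench.
- ring_mark (a point): Red dot on top of the lock ring, 26.2 mm from the lens axis; turns with the ring. The ring runs with a drag of 0.1 to 0.2 Nm, then pulls up 0.65 to 1.25 rad from where it starts (differs every time, no mark shows where); from there the torque climbs by about 10 Nm per rad. It springs back a little when let go, which is fine.
- fork (a point): Centre of the open slot of the forked end of the yellow focus arm, at the arm's top face, 44 mm above the bench and 95 mm from the lens axis. The arm is part of the barrel and turns with it. The slot is 16 mm wide, open outwards, the arm 8 mm thick. It stands over the socket to within 1 mm.
- socket (a point): Centre of the mouth of the round socket in the fixed aluminium block under the fork, 34 mm above the bench; z up. The hole is 16 mm wide and 32 mm deep, with a small chamfer.
- pin_centre (a point): Centre of the upright holding pin, 70 mm long, z from foot to head. Steel shank 14 mm across, 44 mm long, chamfered foot; above it a red head 22 mm across, 26 mm tall, to grip (9 to 35 mm above this point); 50 to 100 g. In the stand this point is 37 mm above the bench; fully down it is 3 mm above the socket's mouth. More than 18 N between pin and fork damages the arm.
- pin_stand: Fixed blue block 56 x 56 x 38 mm with the hole in which the pin stands at first, 17 mm wide, 36 mm deep. Origin at the centre of its underside.
- oil: Plastic oil bottle with red spout, 42 mm across, 126 mm tall, upright beside the fixture; origin at its underside. Leave alone.
- screws: Cardboard screw box 45 x 64 x 41 mm beside the fixture; origin at its underside. Leave alone.
- gear: Steel spur gear lying flat, 52 mm across, 20 mm tall; origin at its underside. Leave alone.
- hold_pin: The same holding pin: its origin lies at the centre of its foot, z up to the head.
- barrel: The focus barrel with its yellow arm: origin on the lens axis at bench level, y along the arm. It turns in the housing at only 0.08 Nm: without the pin the ring drags it along. With the pin in it still has 2 to 3 mm of play at the fork, which is fine.
There are look-alikes about, which are no part of the job. There is more than one size of the housing; the one meant has the size given above.

How it is judged:
By the outcome, as a careful person would: the job done as asked, in the order asked, and still so for the second after the job is handed in, with the robot touching nothing.
It also fails if it takes over 61 s, if anything falls off the work surface, if the arm or the gripper's body presses on something with over 40 N, if the wrist force passes 120 N, or if a joint passes its speed limit or range.

## Working session

There is one attempt and no reset: what is moved stays moved. The work goes in short steps, Python scripts to look and compute and a tool call to move; the robot and the scene stay as the last step left them, time stands still between calls to the robot, and variables do not carry over. Pictures are saved under pics/ and viewed, at most 10 in all, crops included, and the job is handed in when it is done.

Besides the shell and the picture viewer there is one more tool, called after "Emit:" by a JSON object that holds its "name" and its "arguments", one argument or row to a line. carry_out: Moves the arm, as the interface text tells. Its arguments: {"type":"object","properties":{"increments":{"type":"array"},"grip":{"type":"number"},"grip_force":{"type":"number"}},"required":["increments"]}

```bash
ls; mkdir -p pics
python3 - <<'E'
from station import r
import cv2,numpy as np
s=r.sense();print(s)
for c in("side","top"):
    g=r.get_image(c);cv2.imwrite(f"pics/{c}0.png",g["pixels"])
    R=cv2.Rodrigues(np.array(g["rvec"]))[0];print(c,g["fx"],g["cx"],g["cy"],R.round(3).tolist(),(-R.T@np.array(g["tvec"]).ravel()).round())
    for n in("housing","ring_centre","ring_mark","fork","socket","pin_centre","pin_stand","oil","screws","gear","hold_pin","barrel"):
        print(n,[(round(d["score"],2),np.round(d["extent"]).tolist()) for d in r.look_for(n,c)][:4])
E
```

```text
pics
{'t': 0.0, 'joints': array([-1.48310630e+00,  2.45828676e-01,  1.55900889e+00,  3.72194885e-06,
        1.33871335e+00, -1.74086430e-01]), 'joint_velocities': array([ 0.00047518,  0.00111451,  0.00074542, -0.00123204,  0.00116479,
       -0.00114272]), 'tau': array([ 7.05966777e-04, -4.15831697e+01, -3.14602268e+01,  6.85054413e-02,
        3.32133647e-02, -1.52485222e-04]), 'position': array([ 168.18327776, -627.28470211,  229.33874523]), 'tcp_rot': array([[ 9.65932013e-01,  2.58795901e-01, -1.67891942e-04],
       [ 2.58795729e-01, -9.65930103e-01,  1.95105649e-03],
       [ 3.42753542e-04, -1.92803764e-03, -9.99998083e-01]]), 'contact_force': array([0.17051312, 0.03659485, 0.61467381]), 'ft_torque': array([-0.02866884, -0.02560583, -0.00121265]), 'grasp_force': 0.0, 'opening': 94.1925458688807}
side 497.0525499342011 259.43762935996136 191.03762353521816 [[0.995, -0.099, -0.017], [-0.06, -0.453, -0.889], [0.08, 0.886, -0.457]] [ 460. -859.  584.]
housing [(0.8, [203.0, 164.0, 270.0, 227.0]), (0.71, [276.0, 255.0, 344.0, 301.0]), (0.44, [220.0, 166.0, 255.0, 205.0])]
ring_cent
[... 1166 characters left out ...]
entre [(0.94, [171.0, 171.0, 253.0, 235.0])]
ring_mark [(0.51, [212.0, 184.0, 240.0, 211.0])]
fork [(0.85, [322.0, 141.0, 360.0, 167.0]), (0.8, [180.0, 183.0, 238.0, 220.0]), (0.28, [193.0, 143.0, 214.0, 169.0])]
socket [(0.88, [173.0, 172.0, 254.0, 234.0]), (0.56, [308.0, 133.0, 366.0, 176.0])]
pin_centre [(0.63, [356.0, 219.0, 366.0, 230.0])]
pin_stand [(0.79, [343.0, 213.0, 368.0, 239.0]), (0.39, [171.0, 175.0, 254.0, 235.0])]
oil [(0.79, [193.0, 144.0, 215.0, 169.0])]
screws [(0.75, [232.0, 225.0, 260.0, 254.0]), (0.67, [180.0, 186.0, 239.0, 214.0])]
gear [(0.69, [238.0, 150.0, 260.0, 170.0])]
hold_pin []
barrel [(0.95, [322.0, 140.0, 361.0, 161.0]), (0.63, [178.0, 184.0, 243.0, 217.0])]
```

Run:
```python
import cv2,numpy as np
a=cv2.imread("pics/top0.png")[125:265,160:380];b=cv2.imread("pics/side0.png")[145:320,170:360]
cv2.imwrite("pics/a.png",cv2.resize(a,None,fx=3.6,fy=3.6,interpolation=cv2.INTER_CUBIC))
cv2.imwrite("pics/b.png",cv2.resize(b,None,fx=3.4,fy=3.4,interpolation=cv2.INTER_CUBIC))
```

```text
(no output)
```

View pics/a.png

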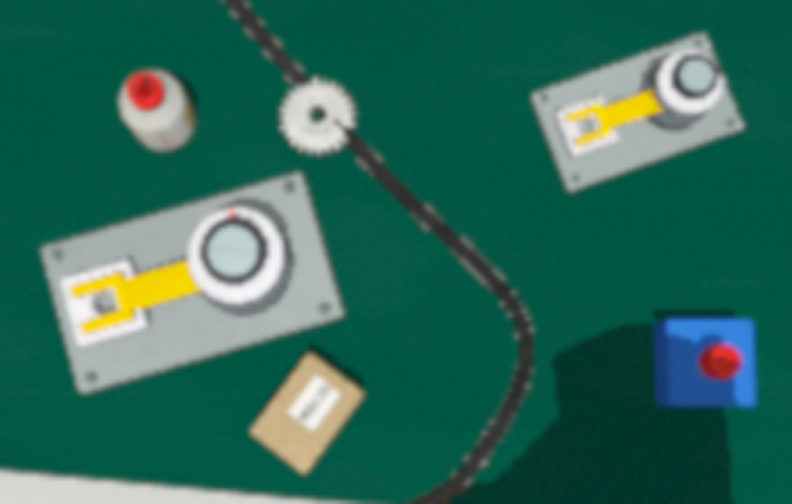

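View pics/b.png

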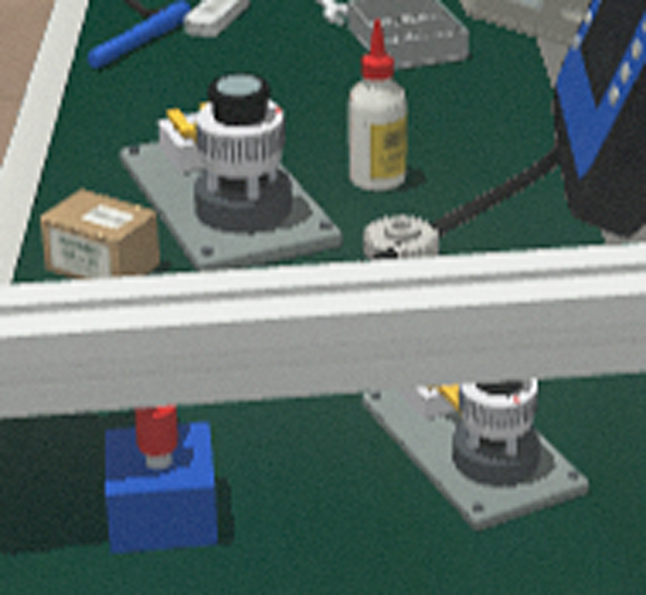

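The crops show the larger fixture at crop (235,250) in top, with its fork at about (105,300), and the pin at (718,360). A white beam crosses the side view. I need the full pictures to place that beam.

View pics/top0.png

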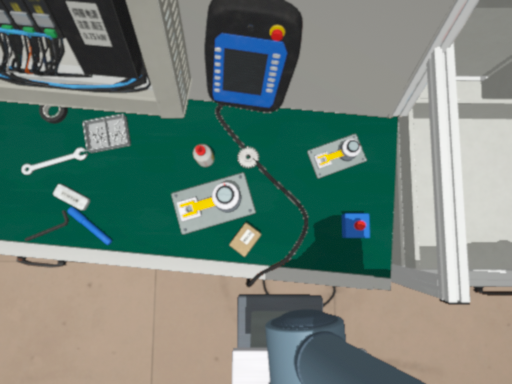

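View pics/side0.png

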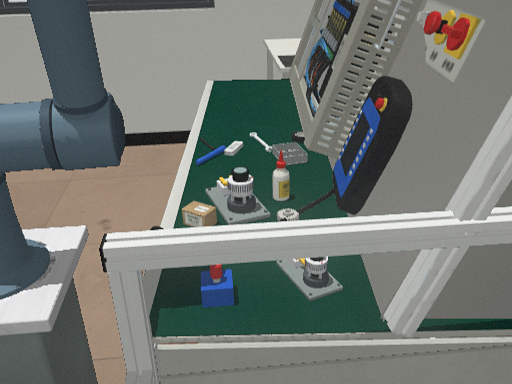

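```bash
cat > h.py <<'E'
import cv2,numpy as np
def cam(g):
    return (np.array([[g["fx"],0,g["cx"]],[0,g["fy"],g["cy"]],[0,0,1.]]),np.array(g["rvec"],float).ravel(),np.array(g["tvec"],float).ravel())
def back(g,uv,z):
    K,rv,t=cam(g);R=cv2.Rodrigues(rv)[0];c=-R.T@t
    d=R.T@np.linalg.inv(K)@np.array([uv[0],uv[1],1.])
    return (c+d*(z-c[2])/d[2])[:2]
def proj(g,p):
    K,rv,t=cam(g);return cv2.projectPoints(np.array(p,float).reshape(-1,3),rv,t,K,None)[0].reshape(-1,2)
E
python3 - <<'E'
from station import r
from h import *
g=r.get_image("top")
P=lambda x,y,z:back(g,(160+x/3.6-.36,125+y/3.6-.36),z).round(1)
for n,p in dict(barreltop=(232,251,108),ring=(238,256,86),mark=(233,214,86),fork=(95,302,44),socket=(104,302,34),c1=(42,247,12),c2=(302,172,12),c3=(344,315,12),c4=(80,393,12),pinhead=(720,361,73),st1=(669,319,38),st2=(755,319,38),st3=(755,406,38),st4=(669,406,38),oil=(146,90,126),boxa=(310,350,41),boxb=(365,396,41),boxc=(305,475,41),boxd=(249,432,41),gear=(317,115,20),s1=(532,97,12),s2=(705,33,12)).items(): print(n,P(*p))
E
```

```text
barreltop [506.6 175.4]
ring [505.8 173.3]
mark [532.3 176.9]
fork [479.1 269.6]
socket [479.8 265.4]
c1 [518.5 312.5]
c2 [571.6 135.9]
c3 [473.6 106.4]
c4 [420.  283.5]
pinhead [ 442.7 -131.2]
st1 [ 471.  -107.9]
st2 [ 471.4 -164.7]
st3 [ 414.5 -162.9]
st4 [ 414.1 -106.6]
oil [602.6 227.9]
boxa [448.9 128.5]
boxb [419.2  92.4]
boxc [368.3 131. ]
boxd [395.5 167.6]
gear [609.9 125.8]
s1 [625.4 -22.7]
s2 [ 671.8 -143.8]
```

Run:
```python
from station import r
from h import *
T=r.get_image("top");S=r.get_image("side")
def tri(a,b):
    M=[]
    for g in(T,S):
        K,rv,t=cam(g);M.append(K@np.hstack([cv2.Rodrigues(rv)[0],t[:,None]]))
    X=cv2.triangulatePoints(M[0],M[1],np.array(a,float),np.array(b,float)).ravel();X=X[:3]/X[3]
    return X.round(),[ (proj(g,X)[0]-c).round(1) for g,c in((T,a),(S,b))]
for n,a,b in[("beam nearL",(443,302),(105,234)),("beam nearR",(468,303),(105,245)),("beam far",(435,50),(510,208)),("pendant bottom",(225,103),(350,212)),("estop",(277,33),(381,104)),("pin",(360,225),(216,266)),("oiltip",(200.5,150),(281,150))]:print(n,*tri(a,b))
g=T
for z in(150,300,400):print(z,back(g,(455,303),z).round(),back(g,(450,50),z).round(),back(g,(443,303),z).round(), back(g,(245,105),z).round(),back(g,(245,25),z).round())
```

```text
beam nearL [ 296. -244.  214.] [array([0.1, 0.5]), array([0.4, 0. ])]
beam nearR [ 301. -285.  223.] [array([-0.3, -2.5]), array([-2.1, -0.2])]
beam far [ 849. -273.  215.] [array([  7.3, -26.2]), array([-18.7,  10.2])]
pendant bottom [774. 187. -30.] [array([ 0.3, -3.5]), array([-2.1,  0.7])]
estop [789.  69. 283.] [array([ 0.1, -0.5]), array([-0.2,  0.1])]
pin [ 445. -134.   67.] [array([-0. , -0.9]), array([-0.7,  0.1])]
oiltip [608. 226. 130.] [array([ 0.1, -3. ]), array([-1.6,  0.4])]
150 [ 285. -299.] [ 826. -320.] [ 284. -274.] [696. 130.] [880. 132.]
300 [ 310. -222.] [ 749. -240.] [ 310. -202.] [644. 126.] [793. 128.]
400 [ 327. -171.] [ 698. -186.] [ 326. -154.] [609. 123.] [735. 125.]
```

Top and side views show the beam end at about x 296, y −265, with its top near z 220. I'll lift to 400 first, then swing over it.

Emit:
{"name": "carry_out", "arguments": {
  "increments": [
    [[0,0,55,0,0,10],[0,0,55,0,0,10],[0,0,50,0,0,10],[27,49,10,0,0,10],[27,49,0,0,0,10]]
  ],
  "grip": 0.3
}}

```text
t: 2.08
position: [222.6, -529.4, 402.2]
tcp_rot: [[0.418, 0.908, 0.001], [0.908, -0.418, -0.003], [-0.002, 0.002, -1.0]]
contact_force: [1.2, 0.3, -0.0]
opening: 65.5
grasp_force: 0.0
```

Emit:
{"name": "carry_out", "arguments": {
  "increments": [
    [[27,49,0,0,0,10],[27,49,0,0,0,10],[27,49,0,0,0,10],[27,49,0,0,0,10],[27,49,0,0,0,2]]
  ]
}}

```text
t: 2.7
position: [357.8, -283.2, 400.6]
tcp_rot: [[-0.294, 0.956, 0.001], [0.956, 0.294, -0.001], [-0.001, 0.0, -1.0]]
contact_force: [0.7, -0.3, -0.5]
opening: 66.0
grasp_force: 0.0
```

Emit:
{"name": "carry_out", "arguments": {
  "increments": [
    [[27,49,0,0,0,0],[27,49,0,0,0,0],[27,49,-10,0,0,0],[27,50,-50,0,0,0],[0,0,-50,0,0,0]]
  ]
}}

```text
t: 3.32
position: [461.9, -94.2, 299.2]
tcp_rot: [[-0.297, 0.955, 0.003], [0.955, 0.297, -0.001], [-0.002, 0.003, -1.0]]
contact_force: [0.1, -0.8, -0.5]
opening: 65.9
grasp_force: 0.0
```

Emit:
{"name": "carry_out", "arguments": {
  "increments": [
    [[-18,-38,-40,0,0,0],[0,0,-50,0,0,0],[0,0,-45,0,0,0],[0,0,-30,0,0,0],[0,0,0,0,0,0]]
  ]
}}

```text
t: 3.95
position: [440.9, -133.7, 132.1]
tcp_rot: [[-0.292, 0.956, -0.005], [0.956, 0.292, 0.003], [0.004, -0.004, -1.0]]
contact_force: [-0.1, 0.4, -0.5]
opening: 65.7
grasp_force: 0.0
```

Run:
```python
from station import r
from h import *
a=r.get_image("top");b=r.get_image("side");print(r.sense()["position"],r.sense()["contact_force"])
p=proj(a,[444,-132,73]);print(p,proj(b,[444,-132,66]))
A=cv2.resize(a["pixels"][175:275,310:410],None,fx=4,fy=4,interpolation=2);B=cv2.resize(b["pixels"][220:320,165:265],None,fx=4,fy=4,interpolation=2)
cv2.imwrite("pics/c.png",np.hstack([A,B]))
```

```text
[ 443.13691343 -134.9115504   135.29282291] [-0.26231255  0.21591976 -0.92967122]
[[359.98942339 224.32387503]] [[214.94922843 266.05893976]]
```

View pics/c.png

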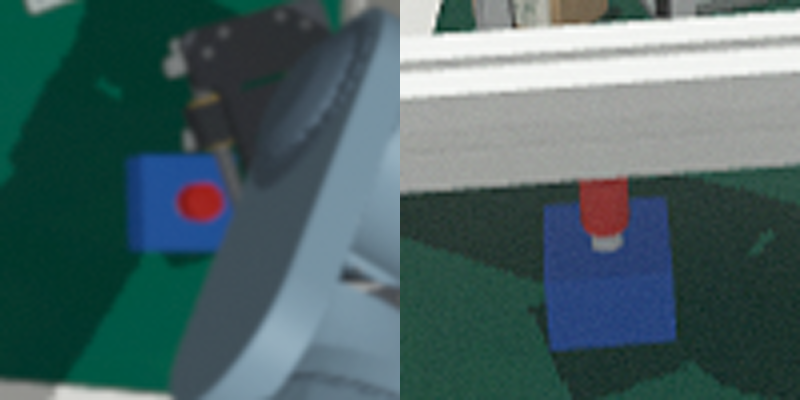

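Emit:
{"name": "carry_out", "arguments": {
  "increments": [
    [[0,2,-30,0,0,0],[0,0,-22,0,0,0],[0,0,-10,0,0,0],[0,0,0,0,0,0],[0,0,0,0,0,0]]
  ]
}}

```text
t: 4.68
position: [443.5, -133.1, 73.5]
tcp_rot: [[-0.292, 0.956, 0.002], [0.956, 0.292, -0.001], [-0.002, 0.002, -1.0]]
contact_force: [0.5, -0.1, -0.4]
opening: 66.3
grasp_force: 0.0
```

Emit:
{"name": "carry_out", "arguments": {
  "increments": [
    [[0,0,0,0,0,0],[0,0,0,0,0,0],[0,0,0,0,0,0],[0,0,0,0,0,0],[0,0,0,0,0,0]]
  ],
  "grip": 1,
  "grip_force": 15
}}

```text
t: 5.3
position: [442.5, -132.6, 72.1]
tcp_rot: [[-0.292, 0.956, -0.0], [0.956, 0.292, 0.0], [0.0, -0.0, -1.0]]
contact_force: [0.5, -0.5, -0.0]
opening: 21.8
grasp_force: 14.9
```

Emit:
{"name": "carry_out", "arguments": {
  "increments": [
    [[0,0,20,0,0,0],[0,0,30,0,0,0],[0,0,45,0,0,0],[0,0,45,0,0,0],[4,40,0,0,0,0]]
  ],
  "grip_force": 25
}}

```text
t: 5.92
position: [448.8, -94.5, 216.5]
tcp_rot: [[-0.289, 0.957, 0.007], [0.957, 0.289, -0.004], [-0.006, 0.006, -1.0]]
contact_force: [0.7, 0.0, -1.6]
opening: 21.2
grasp_force: 24.9
```

Emit:
{"name": "carry_out", "arguments": {
  "increments": [
    [[5,50,0,0,0,0],[5,55,0,0,0,0],[5,55,0,0,0,0],[5,55,0,0,0,0],[5,55,0,0,0,0]]
  ]
}}

```text
t: 6.55
position: [471.2, 179.3, 212.0]
tcp_rot: [[-0.293, 0.956, -0.0], [0.956, 0.293, -0.0], [-0.0, -0.0, -1.0]]
contact_force: [0.7, -0.7, -0.4]
opening: 21.3
grasp_force: 24.9
```

Emit:
{"name": "carry_out", "arguments": {
  "increments": [
    [[5,55,0,0,0,0],[2,33,-30,0,0,0],[0,0,-30,0,0,0],[0,0,-18,0,0,0],[0,0,0,0,0,0]]
  ]
}}

```text
t: 7.18
position: [477.5, 264.8, 132.7]
tcp_rot: [[-0.292, 0.956, -0.003], [0.956, 0.292, -0.001], [-0.0, -0.003, -1.0]]
contact_force: [0.5, -0.2, -0.1]
opening: 21.4
grasp_force: 24.9
```

Run:
```python
from station import r
from h import *
a=r.get_image("top");b=r.get_image("side");s=r.sense();print(s["position"],s["contact_force"],s["ft_torque"],s["opening"])
A=cv2.resize(a["pixels"][155:255,160:260],None,fx=4,fy=4,interpolation=2);B=cv2.resize(b["pixels"][140:240,180:280],None,fx=4,fy=4,interpolation=2)
cv2.imwrite("pics/d.png",np.hstack([A,B]))
```

```text
[479.21446653 265.1806543  135.06065887] [-0.3588224  -0.20918191 -1.00903692] [-0.02231563 -0.10338838 -0.00301933] 21.4113271043695
```

View pics/d.png

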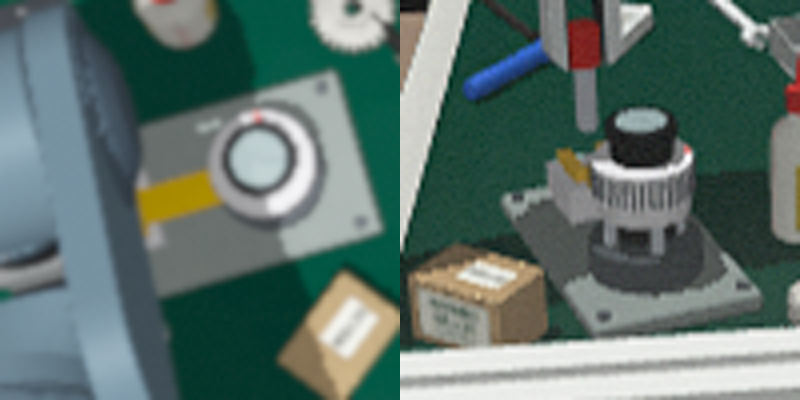

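Run:
```python
from station import r
from h import *
b=r.get_image("side")
for z in(62,65,106,132): print(z,proj(b,[479,265,z]))
print(proj(b,[[480,265,65],[479,266,65]]))
im=b["pixels"].astype(int)
for v in(160,164,168,170,171,172,173,174,175): print(v,im[v,219:236,2].tolist())
v=[(x) for x in range(142,160)]
m=(im[...,2]>im[...,1]+60)[142:160,210:245];ys,xs=np.nonzero(m);print(xs.mean()+210,ys.mean()+142,xs.min()+210,xs.max()+210)
pos=np.array([r.sense()["position"] for _ in range(5)]);print(pos)
```

```text
62 [[226.03504035 172.67521428]]
65 [[225.97717957 171.58054163]]
106 [[225.17334549 156.37274146]]
132 [[224.65064102 146.48365438]]
[[226.37990457 171.55749777]
 [225.96142586 171.41222406]]
160 [23, 23, 28, 29, 43, 115, 118, 117, 116, 115, 52, 16, 21, 22, 26, 31, 31]
164 [24, 27, 26, 28, 33, 105, 118, 119, 116, 111, 81, 20, 26, 24, 25, 25, 36]
168 [29, 31, 31, 26, 24, 62, 118, 116, 116, 115, 111, 22, 27, 28, 23, 67, 121]
170 [27, 27, 33, 26, 26, 69, 118, 125, 116, 112, 108, 22, 22, 35, 64, 162, 153]
171 [34, 36, 23, 30, 30, 51, 100, 125, 118, 118, 88, 31, 32, 41, 53, 120, 138]
172 [31, 34, 21, 26, 36, 27, 56, 95, 94, 95, 28, 31, 33, 38, 41, 46, 84]
173 [27, 32, 34, 27, 32, 28, 27, 20, 39, 28, 23, 30, 29, 32, 35, 28, 35]
174 [32, 30, 32, 31, 33, 29, 30, 34, 30, 17, 26, 26, 35, 31, 33, 36, 37]
175 [36, 27, 29, 33, 24, 29, 33, 30, 27, 42, 82, 91, 103, 52, 33, 25, 32]
225.97530864197532 150.2962962962963 223 229
[[479.51308405 265.29325511 135.52121582]
 [479.51308405 265.29325511 135.52121582]
 [479.51308405 265.29325511 135.52121582]
 [479.51308405 265.29325511 135.52121582]
 [479.51308405 265.29325511 135.52121582]]
```

Emit:
{"name": "carry_out", "arguments": {
  "increments": [
    [[0,-0.5,-10,0,0,0],[0,-0.5,-8,0,0,0],[0,0,-2,0,0,0],[0,0,-1,0,0,0],[0,0,-1,0,0,0]]
  ]
}}

```text
t: 7.95
position: [478.7, 264.5, 112.3]
tcp_rot: [[-0.292, 0.956, 0.0], [0.956, 0.292, 0.0], [0.0, 0.0, -1.0]]
contact_force: [0.1, -0.9, -1.3]
opening: 21.9
grasp_force: 24.9
```

Run:
```python
from station import r
from h import *
b=r.get_image("side");s=r.sense();print(s["position"],s["contact_force"],s["ft_torque"])
print(proj(b,[[506.4,174.4,108],[509,174.4,108],[479,265,44]]),r.look_for("ring_mark","side")[:1])
im=b["pixels"].astype(int);m=(im.max(2)<60)[160:185,215:262]
print(proj(b,[[506.4-30,174.4,74],[506.4+30,174.4,74]]))
for v in (166,168,170,172,188,192):print(v,im[v,222:262,2].tolist())
```

```text
[478.58880065 264.45732344 112.16413577] [-0.27622374  0.341642   -1.15241997] [-0.06957158 -0.09678365  0.01765276]
[[238.61054039 170.40918011]
 [239.7451777  170.34433846]
 [226.37952873 179.19261702]] [{'extent': [307.5, 256.9, 328.1, 271.3], 'score': 0.65}]
[[226.19981676 184.49841239]
 [252.03353823 182.96641052]]
166 [36, 33, 110, 116, 117, 115, 116, 55, 21, 26, 30, 23, 25, 22, 22, 17, 22, 39, 41, 38, 21, 22, 19, 31, 26, 26, 29, 31, 33, 30, 33, 29, 31, 29, 30, 28, 28, 21, 27, 29]
168 [25, 41, 113, 120, 116, 115, 115, 70, 15, 33, 26, 21, 63, 123, 122, 152, 152, 153, 148, 156, 156, 158, 138, 115, 67, 33, 29, 35, 29, 33, 32, 35, 28, 25, 30, 25, 26, 30, 36, 27]
170 [24, 33, 90, 121, 118, 114, 112, 83, 17, 36, 33, 60, 160, 158, 158, 152, 149, 153, 150, 146, 151, 152, 158, 158, 107, 30, 40, 29, 25, 27, 29, 33, 34, 30, 27, 33, 30, 26, 34, 33]
172 [25, 22, 76, 119, 116, 124, 112, 98, 23, 35, 38, 38, 46, 86, 113, 122, 129, 125, 130, 130, 124, 104, 69, 52, 26, 33, 27, 24, 35, 27, 33, 32, 32, 28, 30, 41, 34, 33, 34, 27]
188 [129, 139, 141, 134, 142, 138, 79, 77, 84, 135, 98, 103, 120, 112, 92, 131, 88, 149, 75, 149, 100, 120, 119, 97, 146, 67, 118, 92, 91, 91, 84, 44, 31, 28, 29, 30, 28, 32, 22, 28]
192 [133, 143, 137, 140, 142, 140, 144, 131, 124, 133, 130, 138, 130, 137, 124, 149, 97, 146, 109, 146, 135, 123, 131, 117, 141, 114, 139, 129, 124, 122, 75, 22, 37, 29, 39, 34, 33, 33, 28, 37]
```

Emit:
{"name": "carry_out", "arguments": {
  "increments": [
    [[0.5,0,-1,0,0,0],[0,0,-1,0,0,0],[0,0,-1.5,0,0,0],[0,0,-1.5,0,0,0],[0,0,-1,0,0,0]]
  ]
}}

```text
t: 8.68
position: [479.3, 264.6, 106.3]
tcp_rot: [[-0.292, 0.956, 0.001], [0.956, 0.292, 0.0], [0.0, 0.001, -1.0]]
contact_force: [0.9, 0.8, 0.6]
opening: 21.1
grasp_force: 24.9
```

Emit:
{"name": "carry_out", "arguments": {
  "increments": [
    [[0,0,-1,0,0,0],[0,0,-1,0,0,0],[0,0,-1,0,0,0],[0,0,-1,0,0,0],[0,0,0,0,0,0]]
  ]
}}

```text
t: 9.3
position: [479.3, 264.7, 102.5]
tcp_rot: [[-0.292, 0.956, 0.001], [0.956, 0.292, 0.001], [0.0, 0.001, -1.0]]
contact_force: [-0.3, 1.9, 3.0]
opening: 21.7
grasp_force: 24.9
```

Emit:
{"name": "carry_out", "arguments": {
  "increments": [
    [[0,0.5,-0.5,0,0,0],[0,0,-0.5,0,0,0],[0,0,-0.5,0,0,0],[0,0,-0.5,0,0,0],[0,0,0,0,0,0]]
  ]
}}

```text
t: 9.93
position: [479.7, 265.5, 101.2]
tcp_rot: [[-0.292, 0.956, 0.001], [0.956, 0.292, 0.001], [0.001, 0.002, -1.0]]
contact_force: [-1.0, 2.8, 7.7]
opening: 21.4
grasp_force: 25.0
```

Emit:
{"name": "carry_out", "arguments": {
  "increments": [
    [[-0.2,0.7,1.5,0,0,0],[-0.2,0.7,0,0,0,0],[0,0,-0.5,0,0,0],[0,0,-1,0,0,0],[0,0,-1,0,0,0]]
  ]
}}

```text
t: 10.55
position: [478.8, 266.6, 99.1]
tcp_rot: [[-0.292, 0.956, 0.001], [0.956, 0.292, 0.001], [0.0, 0.001, -1.0]]
contact_force: [2.6, 1.6, 0.9]
opening: 21.3
grasp_force: 25.0
```

Emit:
{"name": "carry_out", "arguments": {
  "increments": [
    [[0.4,0.3,-1,0,0,0],[0,0,-1,0,0,0],[0,0,-1,0,0,0],[0,0,-1,0,0,0],[0,0,-1,0,0,0]]
  ]
}}

```text
t: 11.18
position: [479.1, 266.7, 94.1]
tcp_rot: [[-0.292, 0.956, 0.0], [0.956, 0.292, 0.0], [0.0, 0.0, -1.0]]
contact_force: [1.6, 2.7, 0.8]
opening: 21.6
grasp_force: 25.0
```

Emit:
{"name": "carry_out", "arguments": {
  "increments": [
    [[0.2,0.4,-1,0,0,0],[0,0,-2,0,0,0],[0,0,-2,0,0,0],[0,0,-2,0,0,0],[0,0,-1,0,0,0]]
  ]
}}

```text
t: 11.8
position: [479.1, 267.0, 86.0]
tcp_rot: [[-0.292, 0.956, -0.0], [0.956, 0.292, -0.0], [-0.0, -0.0, -1.0]]
contact_force: [0.7, 1.6, 0.6]
opening: 21.6
grasp_force: 24.9
```

Emit:
{"name": "carry_out", "arguments": {
  "increments": [
    [[0.1,0.2,-2,0,0,0],[0,0,-2,0,0,0],[0,0,-2,0,0,0],[0,0,-2,0,0,0],[0,0,-2,0,0,0]]
  ]
}}

```text
t: 12.42
position: [479.2, 267.2, 75.9]
tcp_rot: [[-0.292, 0.956, -0.0], [0.956, 0.292, -0.0], [-0.0, -0.0, -1.0]]
contact_force: [-0.0, 1.3, -0.2]
opening: 21.4
grasp_force: 24.9
```

Emit:
{"name": "carry_out", "arguments": {
  "increments": [
    [[0,0,-1,0,0,0],[0,0,-1,0,0,0],[0,0,-0.5,0,0,0],[0,0,-0.5,0,0,0],[0,0,0,0,0,0]]
  ]
}}

```text
t: 13.05
position: [479.3, 267.2, 73.1]
tcp_rot: [[-0.292, 0.956, -0.0], [0.956, 0.292, -0.0], [-0.0, -0.0, -1.0]]
contact_force: [1.8, 1.8, -0.0]
opening: 21.4
grasp_force: 24.9
```

Emit:
{"name": "carry_out", "arguments": {
  "increments": [
    [[0,0,-0.5,0,0,0],[0,0,-0.5,0,0,0],[0,0,-0.5,0,0,0],[0,0,-0.4,0,0,0],[0,0,0,0,0,0]]
  ]
}}

```text
t: 13.68
position: [479.5, 267.3, 72.0]
tcp_rot: [[-0.292, 0.956, -0.0], [0.956, 0.292, -0.0], [-0.0, -0.0, -1.0]]
contact_force: [-1.3, 0.1, 7.1]
opening: 21.4
grasp_force: 25.0
```

Emit:
{"name": "carry_out", "arguments": {
  "increments": [
    [[0,0,0.5,0,0,0],[0,0,0,0,0,0],[0,0,0,0,0,0],[0,0,5,0,0,0],[0,0,15,0,0,0]]
  ],
  "grip": 0.45
}}

```text
t: 14.3
position: [478.7, 267.0, 91.7]
tcp_rot: [[-0.292, 0.956, -0.002], [0.956, 0.292, -0.001], [-0.0, -0.002, -1.0]]
contact_force: [-0.1, 0.5, 0.7]
opening: 51.5
grasp_force: 0.0
```

Emit:
{"name": "carry_out", "arguments": {
  "increments": [
    [[0,0,40,0,0,0],[0,0,40,0,0,0],[9,-31,15,0,0,0],[9,-31,0,0,0,0],[9,-31,0,0,0,0]]
  ],
  "grip": 0
}}

```text
t: 14.92
position: [507.0, 173.4, 188.5]
tcp_rot: [[-0.293, 0.956, 0.002], [0.956, 0.293, 0.0], [-0.0, 0.002, -1.0]]
contact_force: [1.0, 0.5, 0.1]
opening: 93.7
grasp_force: 0.0
```

Run:
```python
from station import r
from h import *
b=r.get_image("side");a=r.get_image("top");s=r.sense();print(s["position"],s["contact_force"],s["ft_torque"],s["joints"])
A=cv2.resize(a["pixels"][155:255,160:260],None,fx=4,fy=4,interpolation=2);B=cv2.resize(b["pixels"][140:240,180:280],None,fx=4,fy=4,interpolation=2)
cv2.imwrite("pics/e.png",np.hstack([A,B]))
```

```text
[507.3551303  172.33276982 188.16775903] [0.11146725 0.43779617 0.06400277] [-0.0308962  -0.09528449 -0.05310863] [ 1.15914370e-01  1.95503033e-02  1.88720403e+00 -4.23172941e-04
  1.23288504e+00 -1.77330217e-01]
```

View pics/e.png

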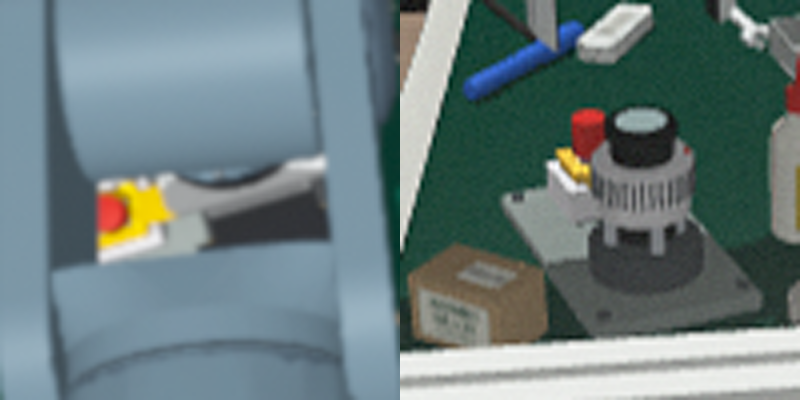

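Pin is down in the fork at side crop (590,130), upright. Now the ring.

Emit:
{"name": "carry_out", "arguments": {
  "increments": [
    [[-1,1.5,-40,0,0,0],[0,0,-35,0,0,0],[0,0,-23,0,0,0],[0,0,-10,0,0,0],[0,0,0,0,0,0]]
  ]
}}

```text
t: 15.65
position: [505.2, 176.2, 79.0]
tcp_rot: [[-0.293, 0.956, -0.0], [0.956, 0.293, 0.0], [0.0, -0.0, -1.0]]
contact_force: [-0.6, -0.6, 1.0]
opening: 93.8
grasp_force: 0.0
```

Emit:
{"name": "carry_out", "arguments": {
  "increments": [
    [[0,0,0,0,0,0],[0,0,0,0,0,0],[0,0,0,0,0,0],[0,0,0,0,0,0],[0,0,0,0,0,0]]
  ],
  "grip": 1,
  "grip_force": 5
}}

```text
t: 16.27
position: [507.6, 176.2, 79.5]
tcp_rot: [[-0.292, 0.956, 0.006], [0.956, 0.292, 0.002], [-0.0, 0.006, -1.0]]
contact_force: [6.9, 3.1, -4.4]
opening: 60.4
grasp_force: 5.0
```

Run:
```python
from station import r
s=r.sense();print(s["position"],s["contact_force"],s["ft_torque"],s["tau"][5],s["joints"][5])
```

```text
[507.57427858 176.2051613   79.54959726] [ 6.8841247   3.11301895 -4.43704791] [ 0.49119692 -1.21648471 -0.01632809] 0.02351499628275633 -0.1741131091331178
```

Emit:
{"name": "carry_out", "arguments": {
  "increments": [
    [[1,0.3,0,0,0,0],[1,0.3,0,0,0,0],[0,0,0,0,0,0]]
  ]
}}

```text
t: 16.65
position: [508.0, 176.4, 79.4]
tcp_rot: [[-0.292, 0.956, 0.001], [0.956, 0.292, 0.0], [-0.0, 0.001, -1.0]]
contact_force: [1.3, 0.4, 2.3]
opening: 60.0
grasp_force: 5.0
```

Emit:
{"name": "carry_out", "arguments": {
  "increments": [
    [[0,0,0,0,0,-4],[0,0,0,0,0,-4],[0,0,0,0,0,-4],[0,0,0,0,0,0]]
  ],
  "grip_force": 50
}}

```text
t: 17.15
position: [508.1, 176.4, 79.4]
tcp_rot: [[-0.088, 0.996, 0.002], [0.996, 0.088, 0.0], [-0.0, 0.002, -1.0]]
contact_force: [1.9, 1.9, 2.9]
opening: 59.0
grasp_force: 50.0
```

Run:
```python
from station import r
s=r.sense();print(s["position"],s["contact_force"],s["ft_torque"],s["tau"][5],s["joints"][5])
```

```text
[508.14012807 176.37136853  79.43858611] [1.85474761 1.91304511 2.93716765] [ 0.15986027 -0.65235547  0.1783913 ] 0.2751605864614248 0.034973162804793415
```

Emit:
{"name": "carry_out", "arguments": {
  "increments": [
    [[0,0,0,0,0,-5],[0,0,0,0,0,-5],[0,0,0,0,0,-5],[0,0,0,0,0,-5],[0,0,0,0,0,0]]
  ]
}}

```text
t: 17.77
position: [508.2, 176.4, 79.4]
tcp_rot: [[0.257, 0.966, 0.002], [0.966, -0.257, 0.0], [0.001, 0.002, -1.0]]
contact_force: [4.0, 1.0, 2.6]
opening: 59.2
grasp_force: 50.0
```

```bash
cat > s.py <<'E'
from station import r
s=r.sense();print(s["position"].round(1),s["contact_force"].round(1),s["ft_torque"].round(3),s["tau"][5].round(3),s["joints"][5].round(4),s["t"])
E
python3 s.py
```

```text
[508.2 176.4  79.4] [4.  1.  2.6] [ 0.111 -0.82   0.148] 0.294 0.3831 17.775
```

Emit:
{"name": "carry_out", "arguments": {
  "increments": [
    [[0.4,0,0,0,0,-2],[0.3,0,0,0,0,-2],[0,0,0,0,0,-2],[0,0,0,0,0,0]]
  ]
}}

```text
t: 18.27
position: [508.5, 176.4, 79.4]
tcp_rot: [[0.359, 0.933, 0.001], [0.933, -0.359, -0.0], [0.0, 0.001, -1.0]]
contact_force: [1.8, 0.4, 6.2]
opening: 59.1
grasp_force: 50.0
```

```bash
python3 s.py
```

```text
[508.5 176.4  79.4] [1.8 0.4 6.2] [ 0.067 -0.604  0.147] 0.224 0.4901 18.275
```

Emit:
{"name": "carry_out", "arguments": {
  "increments": [
    [[0,0,0,0,0,-2],[0,0,0,0,0,-2],[0,0,0,0,0,0]]
  ]
}}

```text
t: 18.65
position: [508.6, 176.3, 79.4]
tcp_rot: [[0.423, 0.906, 0.001], [0.906, -0.423, -0.0], [0.0, 0.001, -1.0]]
contact_force: [3.3, 0.8, 4.9]
opening: 59.4
grasp_force: 50.0
```

```bash
python3 s.py
```

```text
[508.6 176.3  79.4] [3.3 0.8 4.9] [ 0.029 -0.615  0.13 ] 0.224 0.5598 18.65
```

Emit:
{"name": "carry_out", "arguments": {
  "increments": [
    [[0.3,0,0,0,0,-2],[0,0,0,0,0,-2],[0,0,0,0,0,0]]
  ]
}}

```text
t: 19.02
position: [508.6, 176.3, 79.3]
tcp_rot: [[0.485, 0.874, 0.0], [0.874, -0.485, -0.0], [0.0, 0.0, -1.0]]
contact_force: [2.1, 0.4, 6.1]
opening: 59.2
grasp_force: 50.0
```

```bash
python3 s.py
```

```text
[508.6 176.3  79.3] [2.1 0.4 6.1] [-0.011 -0.443  0.187] 0.223 0.6296 19.025
```

Emit:
{"name": "carry_out", "arguments": {
  "increments": [
    [[0,0,0,0,0,-2],[0,0,0,0,0,-2],[0,0,0,0,0,0]]
  ]
}}

```text
t: 19.4
position: [508.7, 176.3, 79.4]
tcp_rot: [[0.545, 0.838, 0.001], [0.838, -0.545, -0.0], [0.0, 0.001, -1.0]]
contact_force: [1.6, 1.0, 5.9]
opening: 59.3
grasp_force: 50.0
```

```bash
python3 s.py
```

```text
[508.7 176.3  79.4] [1.6 1.  5.9] [-0.008 -0.457  0.173] 0.223 0.6994 19.4
```

Emit:
{"name": "carry_out", "arguments": {
  "increments": [
    [[0,0,0,0,0,-2],[0,0,0,0,0,-2],[0,0,0,0,0,0]]
  ]
}}

```text
t: 19.77
position: [508.7, 176.3, 79.4]
tcp_rot: [[0.602, 0.798, 0.001], [0.798, -0.602, -0.0], [0.0, 0.001, -1.0]]
contact_force: [2.2, -0.4, 6.4]
opening: 59.3
grasp_force: 50.0
```

```bash
python3 s.py
```

```text
[508.7 176.3  79.4] [ 2.2 -0.4  6.4] [ 0.023 -0.486  0.219] 0.223 0.7692 19.775
```

Emit:
{"name": "carry_out", "arguments": {
  "increments": [
    [[0,0,0,0,0,-2],[0,0,0,0,0,-2],[0,0,0,0,0,0]]
  ]
}}

```text
t: 20.15
position: [508.7, 176.3, 79.3]
tcp_rot: [[0.656, 0.755, 0.001], [0.755, -0.656, -0.0], [0.0, 0.001, -1.0]]
contact_force: [1.6, 0.5, 5.8]
opening: 59.1
grasp_force: 50.0
```

```bash
python3 s.py
```

```text
[508.7 176.3  79.3] [1.6 0.5 5.8] [ 0.02  -0.465  0.302] 0.387 0.8386 20.15
```

Emit:
{"name": "carry_out", "arguments": {
  "increments": [
    [[0,0,0,0,0,-1],[0,0,0,0,0,-1],[0,0,0,0,0,-1],[0,0,0,0,0,0]]
  ],
  "grip_force": 60
}}

```text
t: 20.65
position: [508.7, 176.2, 79.4]
tcp_rot: [[0.693, 0.721, 0.001], [0.721, -0.693, -0.001], [-0.0, 0.001, -1.0]]
contact_force: [1.1, -0.1, 5.1]
opening: 59.2
grasp_force: 60.0
```

```bash
python3 s.py
```

```text
[508.7 176.2  79.4] [ 1.1 -0.1  5.1] [ 0.013 -0.484  0.793] 0.798 0.8897 20.65
```

Emit:
{"name": "carry_out", "arguments": {
  "increments": [
    [[0,0,0,0,0,-1],[0,0,0,0,0,-1],[0,0,0,0,0,0]]
  ]
}}

```text
t: 21.02
position: [508.7, 176.2, 79.4]
tcp_rot: [[0.717, 0.697, 0.001], [0.697, -0.717, -0.001], [-0.0, 0.001, -1.0]]
contact_force: [2.8, 0.4, 6.0]
opening: 59.0
grasp_force: 60.0
```

```bash
python3 s.py
```

```text
[508.7 176.2  79.4] [2.8 0.4 6. ] [ 0.079 -0.471  1.031] 1.091 0.9239 21.025
```

Emit:
{"name": "carry_out", "arguments": {
  "increments": [
    [[0,0,0,0,0,-1],[0,0,0,0,0,0],[0,0,0,0,0,0]]
  ]
}}

```text
t: 21.4
position: [508.7, 176.2, 79.4]
tcp_rot: [[0.729, 0.685, 0.001], [0.685, -0.729, -0.001], [-0.0, 0.001, -1.0]]
contact_force: [2.2, 0.4, 5.4]
opening: 59.2
grasp_force: 60.0
```

```bash
python3 s.py
```

```text
[508.7 176.2  79.4] [2.2 0.4 5.4] [ 0.098 -0.432  1.212] 1.211 0.9408 21.4
```

Torque is at 1.21 Nm, so I'll release. The first opening row holds still, then the arm goes up.

Emit:
{"name": "carry_out", "arguments": {
  "increments": [
    [[0,0,0,0,0,0],[0,0,0,0,0,0],[0,0,0,0,0,0],[0,0,0,0,0,0],[0,0,20,0,0,0]]
  ],
  "grip": 0
}}

```text
t: 22.02
position: [506.7, 176.1, 97.2]
tcp_rot: [[0.731, 0.682, -0.004], [0.682, -0.731, -0.001], [-0.004, -0.003, -1.0]]
contact_force: [0.3, -0.4, 0.8]
opening: 94.0
grasp_force: 0.0
```

Emit:
{"name": "carry_out", "arguments": {
  "increments": [
    [[0,0,50,0,0,0],[0,0,50,0,0,0],[0,0,50,0,0,0],[-25,-45,20,0,0,0],[-25,-45,0,0,0,0]]
  ]
}}

```text
t: 22.65
position: [458.6, 85.6, 271.1]
tcp_rot: [[0.73, 0.683, 0.004], [0.683, -0.73, -0.0], [0.003, 0.003, -1.0]]
contact_force: [-0.2, -0.0, 0.4]
opening: 94.0
grasp_force: 0.0
```

Emit:
{"name": "carry_out", "arguments": {
  "increments": [
    [[-20,-50,0,0,0,0],[-10,-50,0,0,0,0],[0,-50,0,0,0,0],[0,-50,0,0,0,0],[0,0,0,0,0,0]]
  ]
}}

```text
t: 23.28
position: [427.9, -116.0, 268.7]
tcp_rot: [[0.735, 0.678, -0.001], [0.678, -0.735, 0.0], [-0.0, -0.0, -1.0]]
contact_force: [-1.2, -0.7, -1.1]
opening: 94.0
grasp_force: 0.0
```

Run:
```python
from station import r
from h import *
b=r.get_image("side");a=r.get_image("top");s=r.sense();print(s["position"],s["contact_force"])
A=cv2.resize(a["pixels"][140:240,165:265],None,fx=4,fy=4,interpolation=2);B=cv2.resize(b["pixels"][140:240,180:280],None,fx=4,fy=4,interpolation=2)
cv2.imwrite("pics/f.png",np.hstack([A,B]))
```

```text
[ 428.12243825 -113.49156801  268.53904182] [-0.43168487  0.84715241 -0.25553227]
```

View pics/f.png

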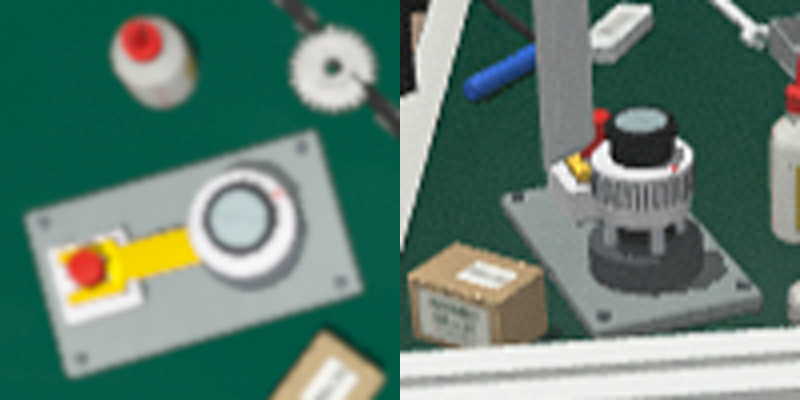

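The top view shows the pin head in the fork at crop (85,268), the ring dot turned about 60° clockwise to (277,195), and the bottle, box and gear in place.

```bash
python3 -c "
from station import r
print(r.finish_job())"
```

```text
the job is handed in; nothing more can be done
None
```

Job handed in after about 23 s: the holding pin is fully down through the fork, the lock ring was tightened clockwise to a measured 1.21 Nm, and the oil bottle, screw box and gear look undisturbed. The judging result was not shown.

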